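# Align the quarter-turn fastener and hold the access panel shut

## Task

On the small green suction unit, turn the orange quarter-turn fastener on the grey access panel until its slot lines up with the two white marks, then press the panel down against its springy gasket until it is flush with the aluminium frame, and finish while still holding it pressed there. The parts are thin plastic: neither squeeze the fastener nor push on the panel with more than 25 N, and leave the jar, the rosin and the wax where they are.

Things in the scene. Friction and masses are not known exactly. Their poses are not given: they have to be found in the camera images.
- frame_rim (a point): Centre of the top of the aluminium frame of the suction unit, a fixed green housing 190 x 140 mm and 80 mm high standing on a 6 mm wool mat; this point is 86 mm above the bench; x runs along the unit's long side from the fastener to the press pad, z up. The frame is 20 mm wide at the ends, 18 mm at the sides.
- press_pad (a point): Centre of the top of the round black press pad (38 mm across, 1 mm high) at the far end (+x of the unit) of the grey access panel, 146 x 100 mm, which fills the opening of the frame; 40 mm from the panel's middle and 72 mm from the fastener's axis. Axes as the unit's. It moves down with the panel. The panel may be pressed anywhere on its top or by way of the fastener.
- wing (a point): Middle of the orange wing of the quarter-turn fastener, on its vertical turning axis. The wing is an upright bar 34 mm long, 11 mm thick, from the panel's top to 26 mm above it (it stands on a round foot 32 mm across and 5 mm high); this point lies 15 mm above the panel's top and 32 mm from the panel's middle toward the unit's -x end. A black slot runs along the wing's top; the wing's length is this point's y axis, z is up. It moves down with the panel.
- fastener (a joint): Angle of the fastener in rad, growing anticlockwise seen from above: 0 when wing and slot lie across the unit, 1.571 when they lie along the unit's x axis, in line with the two white marks on the panel. It begins between 0.15 and 0.6, turns from -0.1 to 1.95, so that it can be turned too far, and stays where it is left (friction 0.04 N m). Unless within about 0.15 of 1.571, a key under it strikes the catch and stops the panel after 2 mm.
- panel (a joint): How far the panel has been pressed down, in m: 0 at rest with its top 10 mm above the frame's top, 0.010 flush, 0.012 at its stop. The gasket pushes back with about 4 N at the start and 13 N when flush (900 N/m), and lifts the panel again when let go.
- varnish_jar_mid (a point): Middle of an amber jar with a black lid, 56 mm across, 87 mm high, loose on the mat beside the unit; bystander, to be left alone.
- rosin_mid (a point): Middle of a round brown cake of rosin, 43 mm across, 16 mm high, loose on the mat in front of the unit; bystander, to be left alone.
- beeswax_mid (a point): Middle of a yellow block of beeswax, 30 x 50 x 22 mm, loose on the mat beside the unit; bystander, to be left alone.

How it is judged:
By the outcome, as a careful person would: the job done as asked, in the order asked, and still so for the second after the job is handed in, while the arm keeps its last pose, push and grip.
It also fails if it takes over 40 s, if anything falls off the work surface, if the arm or the gripper's body presses on something with over 40 N, if the wrist force passes 120 N, or if a joint passes its speed limit or range.

## Robot

A 7-joint arm with a two-finger parallel gripper is mounted at the origin on a cart in front of the work surface, level with it; the furniture and walls round the work are solid. World frame = base frame: x ahead of the robot, y to its left, z up, the work surface at z = 0. Lengths are in m, angles in rad, forces in N, time in s.
With the tool pointing down it reaches from about 0.4 to 0.9 m from the base axis. Payload 5.5 kg.
Tool frame: the origin (TCP) lies between the finger pads; the fingertips stand 17 mm ahead of it and the grasp point (between the pads) lies 2 mm behind it (robot.tip_extent is the distance from the TCP to the fingertips, in m); z points along the fingers, y is the direction in which the jaws open and shut (so a half turn about z gives the same grasp; the last joint's range is limited). The gripper opens to 85 mm and grips with 20 to 120 N. Pads are 22 mm wide; open, the fingers measure 114 mm over their backs; the gripper's body (76 mm by 85 mm) begins 54 mm behind the grasp point. The pads swing forward as they close: fully open they stand 13 mm farther back than shut.
Start: joints at [-0.915, 0.501, -0.427, 1.55, 0.221, 1.138, -0.21], TCP at [0.249, 0.601, 0.248] pointing down, gripper open.
Joint ranges: [-2.88, 2.88], [-0.31, 2.03], [-1.54, 1.56], [0.2, 2.42], [-1.41, 4.55], [0.19, 2.02], [-2.57, 2.57]. Speed limits (rad/s): [2.57, 2.57, 3.14, 3.14, 3.14, 3.14, 3.14].

## Interface

Orientations are given as a unit quaternion [w, x, y, z].
In Python, from bench import robot, snapshot gives the robot as it stands. Calls block until the motion is done:
- robot.goto(position, orientation): joint-space move of the TCP to a pose.
- robot.move_l(position, rot=None, speed=0.15): straight line of the TCP; rot=None keeps the orientation; speed is the mean speed in m/s.
- robot.goto_joints(angles): joint-space move.
- robot.set_gripper(opening, effort=None): finger opening in m; effort is the grip in N (None keeps the last); returns when the fingers have stopped.
- robot.pause(seconds).
- robot.ik(position, orientation): joint angles nearest the present ones, or None.
- robot.sense(): the state.
- snapshot(name): name is "scene" or "top" or "wrist"; returns a dict with "img" (384x512x3 uint8, red, green, blue), "mtx" (3x3 intrinsics, pixels), "k1" (the pictures are not rectified: a ray, as slopes to the right and down, at radius r is drawn at 1 + k1 r^2 times it, then the intrinsics apply), "T" (4x4, takes a point from camera to world coordinates); the wrist camera has in their place "mount" (4x4, takes a point from camera to tool coordinates, whose origin is the TCP and whose axes are the flange's). Camera axes: x right, y up, looking along -z (the intrinsics and any distortion apply to the point x, -y, -z); pixel columns grow to the right and rows downward; lengths in m; the calibration is good to about 2 mm. A picture is of the moment at which its call begins: read the wrist's pose just before it. There is no depth.
A pose or a line that the arm cannot do raises robot.IKError and nothing moves.
- robot.finish_job(): hands the job in, once; it reports no verdict.
The state is a dict: "time_s": time; "q": joint angles; "dq": joint speeds; "tau": joint torques, N m; "tcp_pos": TCP position; "ee_rot": TCP orientation; "contact_force": force on the tool from outside, world axes, zero at the start; "torque": the same for the moment, N m; "grip_width": finger opening in m.
Only numpy, scipy, OpenCV 4.12 (cv2) and the standard library are available. Lean on these libraries where they do the work, as an engineer would, in place of code of your own. Each camera call takes 0.05 s, during which the arm holds its last target.

## Working session

There is one attempt and no reset: what is moved stays moved. The work goes in short steps, each a Python script; the robot and the scene stay as the last script left them, time stands still between calls to the robot, and variables do not carry over. Pictures are saved under pics/ and viewed, and the job is handed in when it is done.

```bash
ls; mkdir -p pics
python3 - <<'E'
from bench import robot, snapshot
import cv2,numpy as np
s=robot.sense(); print({k:np.round(v,3).tolist() for k,v in s.items()})
for n in ["scene","top","wrist"]:
    d=snapshot(n); cv2.imwrite(f"pics/{n}0.png",d["img"][:,:,::-1])
    print(n,d["mtx"].tolist(),d["k1"],np.round(d.get("T",d.get("mount")),4).tolist())
E
```

```text
pics
{'time_s': 0.0, 'q': [-0.915, 0.502, -0.427, 1.551, 0.221, 1.138, -0.21], 'dq': [0.001, -0.002, -0.0, 0.0, -0.001, -0.0, -0.001], 'tau': [0.0, -56.951, -5.816, -28.093, 0.011, 0.012, -0.0], 'tcp_pos': [0.249, 0.6, 0.247], 'ee_rot': [-0.0, 0.195, 0.981, -0.001], 'contact_force': [0.124, -0.273, -0.806], 'torque': [0.108, 0.011, -0.043], 'grip_width': 0.085}
scene [[424.4110625496101, 0.0, 254.46598375525613], [0.0, 424.4110625496101, 194.80461503916206], [0.0, 0.0, 1.0]] -0.00723292126737546 [[-0.7568, 0.4881, -0.4348, 0.0481], [-0.6535, -0.5793, 0.4872, 0.8211], [-0.0141, 0.6528, 0.7574, 0.735], [0.0, 0.0, 0.0, 1.0]]
top [[372.6929787982165, 0.0, 252.2810706634547], [0.0, 372.6929787982165, 188.90172202978826], [0.0, 0.0, 1.0]] -0.11128418428213345 [[-0.0151, 0.9994, -0.0315, 0.3762], [-0.9999, -0.0151, 0.0003, 0.3826], [-0.0002, 0.0315, 0.9995, 0.9572], [0.0, 0.0, 0.0, 1.0]]
wrist [[283.22505944781255, 0.0, 258.8208357670308], [0.0, 283.22505944781255, 189.22247421816908], [0.0, 0.0, 1.0]] 0.011562986583253856 [[0.0005, 0.9456, 0.3253, 0.0827], [1.0, -0.0006, 0.0004, -0.0007], [0.0006, 0.3253, -0.9456, -0.1251], [0.0, 0.0, 0.0, 1.0]]
```

View pics/top0.png

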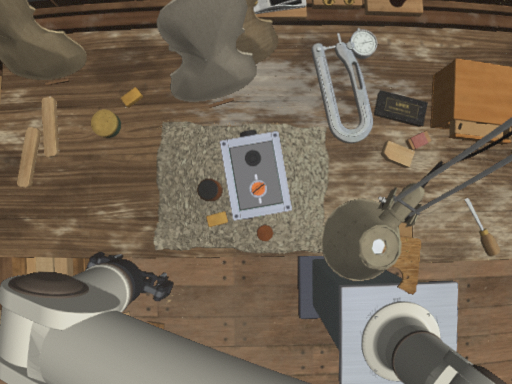

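View pics/scene0.png

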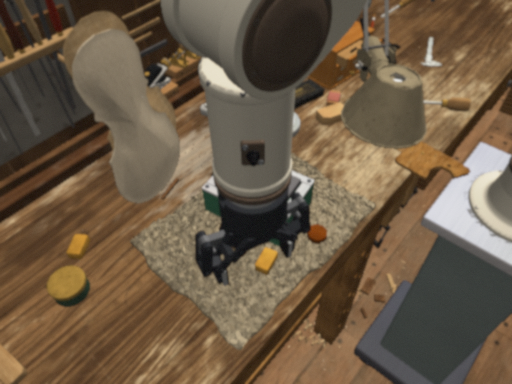

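View pics/wrist0.png

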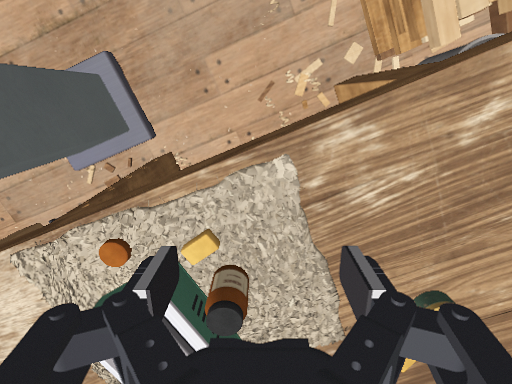

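The top view shows the unit at about (255,175), with the fastener at (258,188) and the pad at (253,158). The jar is at (209,189), the wax at (217,219) and the rosin at (265,232). I'll enlarge this area.

Run:
```python
import cv2
a=cv2.imread("pics/top0.png")[120:250,190:310]
cv2.imwrite("pics/topc.png",cv2.resize(a,None,fx=4.6,fy=4.6,interpolation=cv2.INTER_CUBIC))
a=cv2.imread("pics/top0.png")[170:206,238:278]
cv2.imwrite("pics/topc2.png",cv2.resize(a,None,fx=15,fy=15,interpolation=cv2.INTER_CUBIC))
```

```text
(no output)
```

View pics/topc.png

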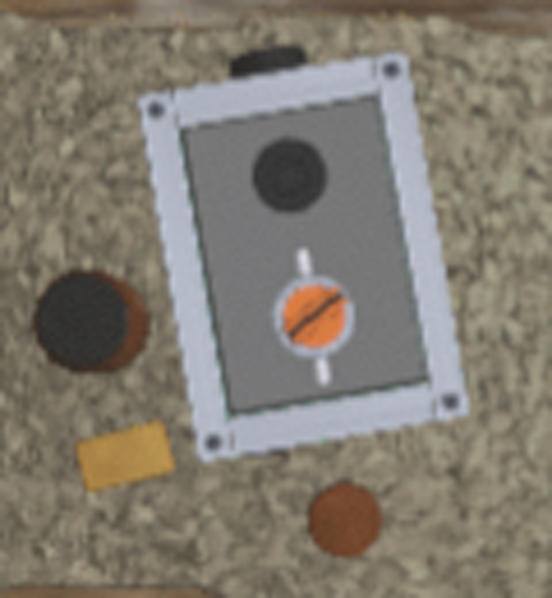

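View pics/topc2.png

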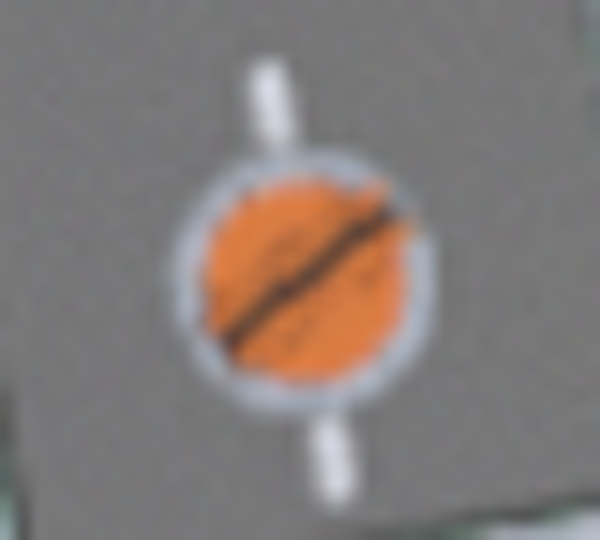

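```bash
cat > h.py <<'E'
import numpy as np,cv2
from scipy.spatial.transform import Rotation as R
def ray(px,d,T):
    K=d["mtx"]; u=(np.array(px,float)-[K[0,2],K[1,2]])/[K[0,0],K[1,1]]
    s=u.copy()
    for _ in range(30): s=u/(1+d["k1"]*(s@s))
    return T[:3,3],T[:3,:3]@np.array([s[0],-s[1],-1])
def topx(px,z,d,T):
    o,v=ray(px,d,T); return o+v*(z-o[2])/v[2]
def proj(P,d,T):
    p=(np.asarray(P)-T[:3,3])@T[:3,:3]; s=np.array([p[0],-p[1]])/-p[2]
    s=s*(1+d["k1"]*(s@s)); K=d["mtx"]; return np.array([K[0,0]*s[0]+K[0,2],K[1,1]*s[1]+K[1,2]])
def quat(yaw): # tool down, tool x axis at world angle yaw -> y axis at yaw-90
    m=np.array([[np.cos(yaw),np.sin(yaw),0],[np.sin(yaw),-np.cos(yaw),0],[0,0,-1]])
    q=R.from_matrix(m).as_quat(); return np.array([q[3],q[0],q[1],q[2]])
def wristT(s,d):
    q=s["ee_rot"]; T=np.eye(4); T[:3,:3]=R.from_quat([q[1],q[2],q[3],q[0]]).as_matrix(); T[:3,3]=s["tcp_pos"]
    return T@d["mount"]
E
python3 - <<'E'
from h import *
from bench import robot,snapshot
d=snapshot("top");T=d["T"]
c=np.array([(140,100),(405,57),(467,410),(203,460)])/4.6+[190,120]-.4
P=np.array([topx(p,.086,d,T) for p in c]);print(P.round(4),P.mean(0))
f=P[:2].mean(0)-P[2:].mean(0);print("long",np.linalg.norm(f),"yaw",np.arctan2(f[1],f[0]))
s=P[[0,3]].mean(0)-P[[1,2]].mean(0);print("short",np.linalg.norm(s),np.arctan2(-s[0],s[1]))
g=lambda x,y,z:topx(np.array([x,y])/15+[238,170]-.47,z,d,T)
a=g(228,338,.122);b=g(392,208,.122);print("slot",a,b,(a+b)/2,np.linalg.norm(a-b),np.arctan2(*(b-a)[[1,0]]))
m1=g(268,70,.096);m2=g(338,495,.096);print("marks",m1,m2,(m1+m2)/2,np.arctan2(*(m1-m2)[[1,0]]))
p=topx(np.array([290,175])/4.6+[190,120]-.4,.097,d,T);print("pad",p)
for n,x,z in(("jar",(82,322),.093),("wax",(125,457),.028),("ros",(345,520),.022)):print(n,topx(np.array(x)/4.6+[190,120]-.4,z,d,T))
# edge of lamp
print("lamp",topx((365,240),.3,d,T))
E
```

```text
[[0.5168 0.4565 0.086 ]
 [0.537  0.3205 0.086 ]
 [0.3559 0.2922 0.086 ]
 [0.3326 0.4267 0.086 ]] [0.43555983 0.37395656 0.086     ]
long 0.1849486335761089 yaw 0.15784509833198046
short 0.13700361142830572 0.15923162439330912
slot [0.39540108 0.38139306 0.122     ] [0.41447597 0.35657403 0.122     ] [0.40493853 0.36898354 0.122     ] 0.031302328051828227 -0.9155228826271475
marks [0.43727498 0.37455891 0.096     ] [0.37156565 0.36478606 0.096     ] [0.40442031 0.36967249 0.096     ] 0.147646163479777
pad [0.47573942 0.38035357 0.097     ]
jar [0.40336718 0.48652184 0.093     ]
wax [0.33188469 0.47188234 0.028     ]
ros [0.29555992 0.35305174 0.022     ]
lamp [0.30294067 0.18322818 0.3       ]
```

Run:
```python
from h import *
from bench import robot,snapshot
robot.goto([.405,.369,.19],quat(2.226))
s=robot.sense();d=snapshot("wrist");cv2.imwrite("pics/w1.png",d["img"][:,:,::-1])
t=snapshot("scene");cv2.imwrite("pics/s1.png",t["img"][:,:,::-1])
print(s["time_s"],s["tcp_pos"],s["contact_force"],quat(2.226),s["ee_rot"])
T=wristT(s,d)
for P in ([.405,.369,.122],[.3954,.3814,.122],[.4145,.3566,.122]):print(proj(P,d,T))
```

```text
1.4 [0.40414972 0.37126478 0.19061465] [ 0.00374217  1.50002228 -0.6592993 ] [0.         0.44197242 0.89702864 0.        ] [-3.38161892e-04  4.40548139e-01  8.97728380e-01  9.89686204e-04]
[257.80873373 212.35509282]
[257.78450574 192.49790707]
[257.72784579 231.21213497]
```

View pics/w1.png

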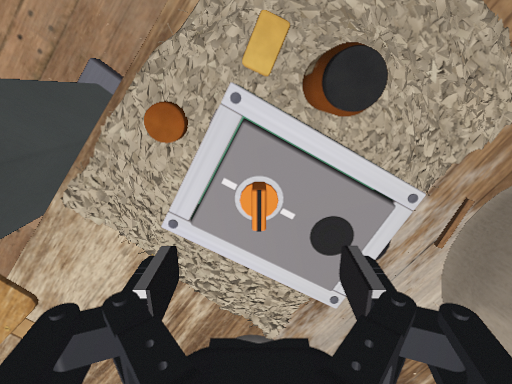

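View pics/s1.png

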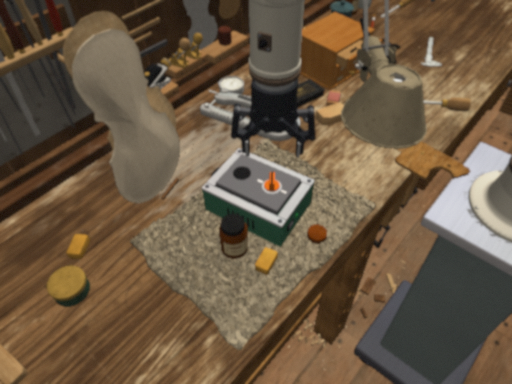

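The wrist view shows the wing's top running from (259,191) to (259,231), within about 1 px of the prediction. It is parallel to the jaws. Now I'll go down and grip at 20 N.

Run:
```python
from h import *
from bench import robot,snapshot
def p(l):
    s=robot.sense();print(l,round(s["time_s"],2),s["tcp_pos"].round(4),"F",s["contact_force"].round(2),"M",s["torque"].round(2),"w",round(s["grip_width"],4),flush=True)
robot.set_gripper(.04,20); robot.move_l([.405,.369,.16],quat(2.226)); robot.pause(.2); p("above")
robot.move_l([.405,.369,.122],speed=.06); p("down")
robot.set_gripper(.008,20); p("grip"); robot.pause(.2);p("grip")
d=snapshot("wrist");cv2.imwrite("pics/w2.png",d["img"][:,:,::-1])
```

```text
above 2.56 [0.4055 0.3695 0.161 ] F [-0.15  0.07  0.63] M [ 0.05 -0.03 -0.05] w 0.04
down 3.34 [0.405  0.3691 0.122 ] F [ 0.11  0.18 -1.1 ] M [ 0.01 -0.05 -0.02] w 0.0399
grip 3.71 [0.4055 0.3695 0.1226] F [0.87 1.32 1.81] M [ 0.11 -0.14  0.04] w 0.0104
grip 3.91 [0.4055 0.3694 0.1225] F [0.88 0.83 3.49] M [ 0.08 -0.21 -0.03] w 0.0106
```

View pics/w2.png

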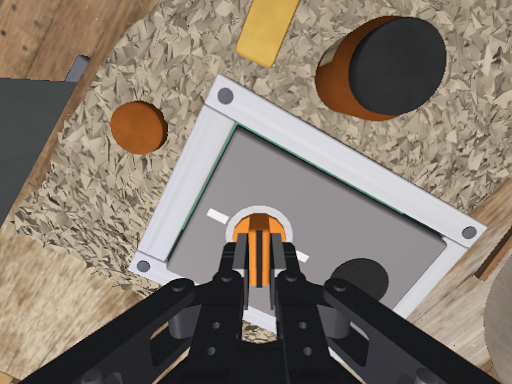

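Run:
```python
from h import *
from bench import robot,snapshot
def p(l):
    s=robot.sense();print(l,round(s["time_s"],2),s["tcp_pos"].round(4),"F",s["contact_force"].round(2),"M",s["torque"].round(2),"w",round(s["grip_width"],4),flush=True)
for y in np.linspace(2.226,3.297,7)[1:]:
    robot.goto([.4052,.3692,.1225],quat(y)); p(round(y,2))
robot.pause(.3);p("end")
s=robot.sense();q=s["ee_rot"];print("yaw",2*np.arctan2(q[2],q[1]))
d=snapshot("wrist");cv2.imwrite("pics/w3.png",d["img"][:,:,::-1])
```

```text
2.4 4.23 [0.4058 0.3697 0.1226] F [ 3.02  3.33 -1.15] M [ 0.59 -0.67  0.02] w 0.0103
2.58 4.51 [0.406  0.37   0.1226] F [ 4.8   3.51 -3.05] M [ 0.75 -0.88  0.04] w 0.0106
2.76 4.78 [0.4062 0.3703 0.1226] F [ 4.57  3.94 -3.97] M [ 0.99 -0.97  0.07] w 0.0106
2.94 5.06 [0.4064 0.3707 0.1226] F [ 5.11  6.63 -5.48] M [ 1.19 -1.12 -0.01] w 0.0101
3.12 5.33 [0.4064 0.3711 0.1226] F [ 6.28  6.77 -5.93] M [ 1.41 -1.22  0.  ] w 0.0104
3.3 5.61 [0.4064 0.3716 0.1226] F [ 5.23  7.8  -7.36] M [ 1.59 -1.23  0.04] w 0.0108
end 5.91 [0.4064 0.3716 0.1226] F [ 5.61  6.86 -7.22] M [ 1.6  -1.21  0.05] w 0.0108
yaw 3.2931417712291053
```

View pics/w3.png

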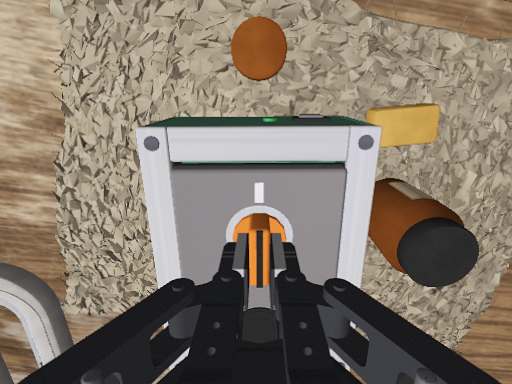

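Run:
```python
from h import *
from bench import robot,snapshot
def p(l):
    s=robot.sense();print(l,round(s["time_s"],2),s["tcp_pos"].round(4),"F",s["contact_force"].round(2),"M",s["torque"].round(2),"w",round(s["grip_width"],4),flush=True);return s
robot.move_l([.4070,.3728,.1222],quat(3.297),speed=.02);p("relax")
robot.set_gripper(.04);p("open")
robot.move_l([.4070,.3728,.20]);robot.pause(.3);s=p("up")
d=snapshot("wrist");cv2.imwrite("pics/w4.png",d["img"][:,:,::-1])
cv2.imwrite("pics/w4c.png",cv2.resize(d["img"][130:270,170:350,::-1],None,fx=4,fy=4,interpolation=cv2.INTER_CUBIC))
cv2.imwrite("pics/t4.png",snapshot("top")["img"][:,:,::-1])
```

```text
relax 6.31 [0.4065 0.3719 0.122 ] F [-0.71 -1.76  3.75] M [-0.49  0.18  0.02] w 0.0104
open 6.7 [0.4068 0.3728 0.1221] F [ 0.32  0.24 -0.2 ] M [-0.02 -0.02  0.02] w 0.0399
up 7.67 [0.4066 0.3725 0.1991] F [ 0.6  -0.47 -0.65] M [0.03 0.03 0.04] w 0.0399
```

View pics/w4.png

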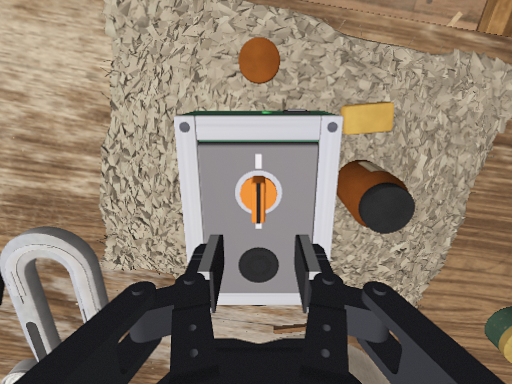

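View pics/w4c.png

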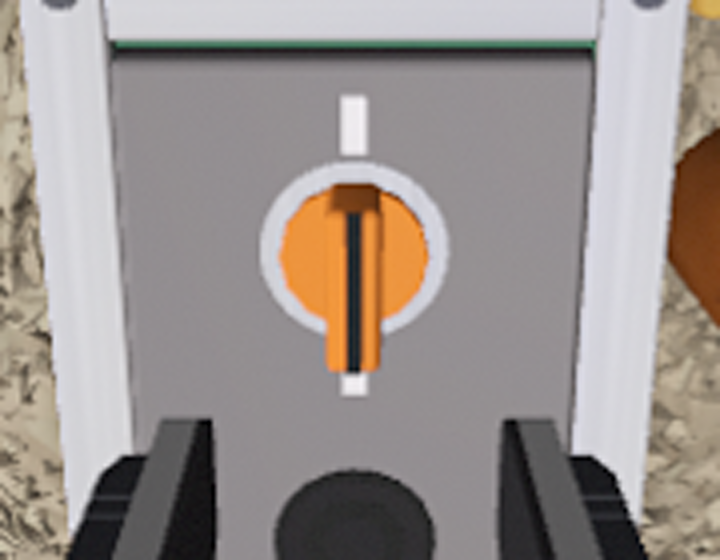

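The slot lines up with both marks: slot at column 354 and marks at 354 and 355 in the 4x crop. Next I'll close the gripper and press on the pad in small steps.

Run:
```python
from h import *
from bench import robot,snapshot
def p(l):
    F=[];
    for _ in range(4): s=robot.sense();F.append(s["contact_force"]);robot.pause(.02)
    print(l,round(s["time_s"],2),s["tcp_pos"].round(4),"F",np.mean(F,0).round(2),"w",round(s["grip_width"],4),flush=True);return s
robot.set_gripper(0,20)
x,y=.477,.382
robot.move_l([x,y,.14],speed=.12);robot.pause(.4);p("above")
for z in (.118,.116,.115,.114,.113,.112,.110,.108):
    robot.move_l([x,y,z],speed=.03);robot.pause(.1);p(z)
d=snapshot("wrist");cv2.imwrite("pics/w5.png",d["img"][:,:,::-1])
```

```text
above 9.61 [0.477  0.3821 0.1402] F [-0.46 -0.13  0.08] w 0.0001
0.118 10.66 [0.4772 0.3821 0.1183] F [ 0.32  0.   -0.04] w 0.0
0.116 11.07 [0.477 0.382 0.116] F [ 0.47 -0.03  0.04] w 0.0003
0.115 11.49 [0.477 0.382 0.115] F [-0.01 -0.12 -0.38] w -0.0001
0.114 11.91 [0.477 0.382 0.114] F [-0.31 -0.26  0.13] w -0.0005
0.113 12.32 [0.4771 0.3822 0.1134] F [-0.95  0.04  3.74] w -0.0002
0.112 12.74 [0.4772 0.3822 0.1122] F [-0.66 -0.51  5.07] w -0.0002
0.11 13.16 [0.4772 0.3822 0.1104] F [-0.85 -1.26  6.31] w -0.0
0.108 13.57 [0.4772 0.3822 0.1087] F [-1.51 -1.22  8.13] w 0.0003
```

View pics/w5.png

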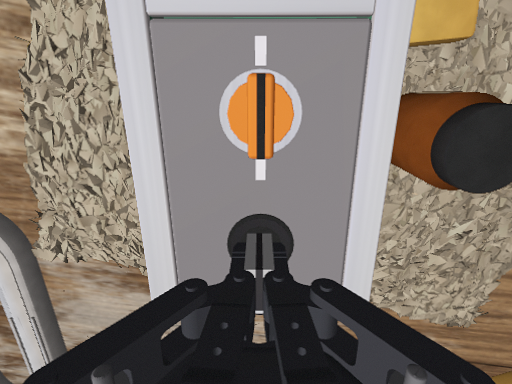

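The fingertips sit on the pad at about (260,243). The panel is about 5 mm down at 8 N, past the 2 mm catch, and the slot is still aligned. I'll keep pressing toward flush.

Run:
```python
from h import *
from bench import robot,snapshot
def p(l):
    F=[];Z=[]
    for _ in range(5): s=robot.sense();F.append(s["contact_force"]);Z.append(s["tcp_pos"]);robot.pause(.02)
    print(l,round(s["time_s"],2),np.mean(Z,0).round(4),"F",np.mean(F,0).round(2),flush=True);return s
x,y=.477,.382
for z in (.106,.104,.103,.1025,.102):
    robot.move_l([x,y,z],speed=.03);robot.pause(.15);p(z)
robot.pause(.5);p("hold")
d=snapshot("wrist");cv2.imwrite("pics/w6.png",d["img"][:,:,::-1])
d=snapshot("scene");cv2.imwrite("pics/s6.png",cv2.resize(d["img"][120:260,180:350,::-1],None,fx=4,fy=4,interpolation=cv2.INTER_CUBIC))
```

```text
0.106 14.11 [0.4772 0.3822 0.1069] F [-1.95 -1.99  9.58]
0.104 14.59 [0.4772 0.3822 0.1051] F [-2.24 -2.3  11.42]
0.103 15.07 [0.4772 0.3822 0.1042] F [-2.47 -2.4  12.35]
0.1025 15.56 [0.4772 0.3822 0.1038] F [-2.57 -2.54 12.74]
0.102 16.04 [0.4772 0.3822 0.1033] F [-2.59 -3.02 13.02]
hold 16.62 [0.4772 0.3822 0.1033] F [-3.12 -3.05 12.95]
```

View pics/w6.png

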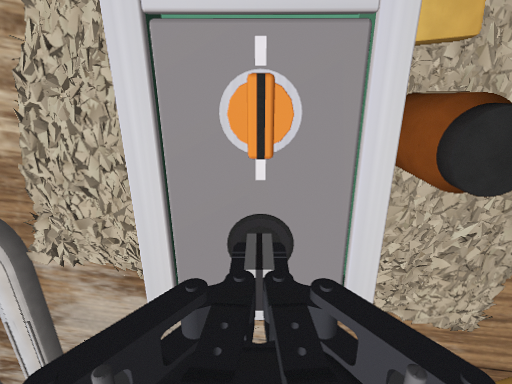

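View pics/s6.png

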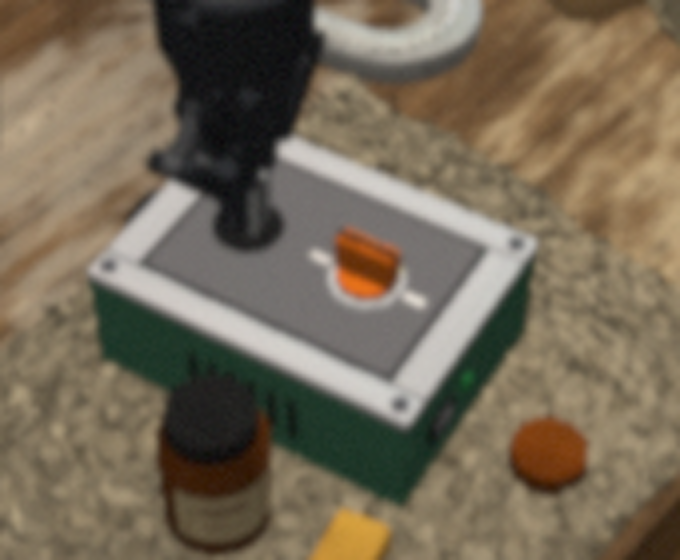

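Run:
```python
from h import *
from bench import robot,snapshot
robot.move_l([.477,.382,.1014],speed=.02);robot.pause(.6)
for _ in range(4):
    s=robot.sense();print(round(s["time_s"],2),s["tcp_pos"].round(4),s["contact_force"].round(2));robot.pause(.1)
d=snapshot("top");cv2.imwrite("pics/t7.png",d["img"][:,:,::-1])
robot.finish_job()
```

```text
17.59 [0.4772 0.3822 0.1028] [-3.21 -2.76 13.22]
17.69 [0.4772 0.3822 0.1028] [-2.59 -4.34 13.73]
17.79 [0.4771 0.3822 0.1028] [-2.57 -2.67 13.91]
17.89 [0.4772 0.3822 0.1028] [-3.45 -1.89 13.7 ]
the job is handed in; nothing more can be done
```

View pics/t7.png

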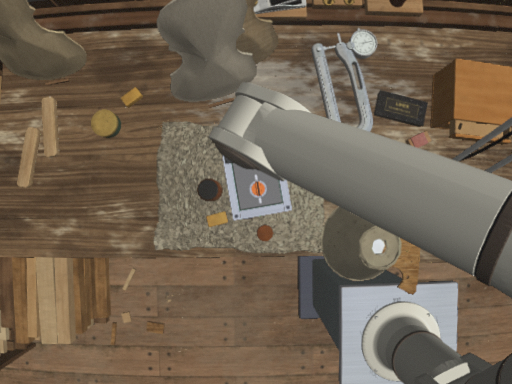

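I turned the fastener to the marks, pressed the panel flush, and handed the job in at about 18 s with the arm still holding it down.

- **Fastener:** I gripped the wing at 20 N and turned it about 1.07 rad anticlockwise. The wrist pictures afterwards showed the slot in line with both white marks, and it still was with the panel pressed down.
- **Panel:** I let go, closed the fingers and pressed on the black pad. The tool is 10.6 mm (10.5 to 11 mm) below first contact, just past flush and short of the 12 mm stop. The push is about 13.7 N, with no sign of the catch or the stop.
- **Limits:** The highest force I read was about 14 N vertical while pressing, and about 12 N in all while turning. That was side load from a roughly 2 mm error in my estimate of the fastener's axis, and I eased it off before letting go.
- **Bystanders:** The jar, rosin and wax are at the same pixels in the last top view as in the first.
- **Not checked independently:** The exact panel depth comes from the tool height and the gasket force. From force alone it is about 10.7 mm, and the pictures only show that it looks flush.

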